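# Drop two spent cells through the pedal bin and let the lid down softly

### The job

Two spent battery cells lie on the side chute of the small pedal bin: with the fingertips push them along until both roll down the chute and rest against the closed lid. Then press the bin's front pedal right down and keep it down so that the lid lifts fully and both cells roll into the bin, and let the pedal up slowly, taking a second or more, so that the lid comes shut without slamming. Do not pick anything up, and leave the other things on the desk where they are.

Things in the scene. Friction and masses are not known exactly. Their poses are not given: they have to be found in the camera images.
- bin: Small fixed desk-top pedal bin for spent batteries, grey sheet metal, aluminium lid. Box 130 mm front to back (x), 120 mm wide (y), 3 mm walls 85 mm high, closed lid's top 93 mm; inner floor 6 mm up. Origin: centre of its underside on the desk; its -x points to its front, where the pedal sticks out 146 mm from the origin; +y to its left, where the chute sticks out to 142 mm; z up.
- chute_landing (a point): Middle of the chute's level landing where the cells lie, 74.5 mm up, at bin x -18, y 115 mm. Landing: y 99 to 131 mm. Beyond it the floor rises to the open outer edge, 75.5 mm up at y 139 to 142 mm; no end wall, so a fingertip can come in behind the cells from outside. Chute 58 mm wide (x) between side cheeks, their tops 83 mm up.
- chute_crest (a point): Top of a low crest, 75.5 mm up, at bin x -18, y 93 mm, 1 mm above the landing. From here the chute slopes down 17 degrees toward the bin to its sill, 64 mm up at y 56 mm. Cells pushed toward the bin's -y over the crest roll down and stop against a tongue hanging from the shut lid; once the lid is lifted 0.4 rad or more they roll under it into the bin.
- pedal: The bin's pedal: a steel strip with a flat aluminium pad with black ribs, on a pivot 50 mm in front of the bin's centre and 30 mm up (this is its origin). The pad is 34 mm (x) by 52 mm (y), its centre 80 mm from the pivot, 129 mm in front of the bin's centre. Pressing takes a few newtons; the pad goes down 26 mm (0.33 rad) to a firm stop. The lid's weight brings it back up: no catch, no damper.
- pedal_pad (a point): Centre of the top of the pedal pad, 46 mm above the desk at rest and 20 mm when pressed right down; moves with the pedal.
- lid (a joint): Lid angle in rad: 0 shut, 1.05 fully open (pedal right down). Hinged along the bin's back edge, its front edge lifts. Linked to the pedal at 3.18 times the pedal's angle: 1 mm of pad travel is about 0.04 rad. If the pedal is let go the lid falls and slams.
- lid_front (a point): Middle of the lid's front edge, 136 mm from the hinge.
- cell_1: Spent AA cell (gold-coloured), 14 mm across, 50 mm long, 23 g, with a smooth slippery jacket, lying on the chute's landing with its length along the bin's x, the one nearer the bin. Origin at the centre of its end face nearer the bin's front; its own z runs along its length.
- cell_2: Spent AA cell like cell_1, lying next to it, the one farther from the bin.
- cell_1_mid (a point): Middle of cell_1, on its axis; 81.5 mm above the desk on the landing.
- cell_2_mid (a point): Middle of cell_2, on its axis; 81.5 mm above the desk on the landing.
- parts_jar: clear screw-top jar of small springs with a black cap, 50 mm across, 48 mm high, standing to the right of the bin; leave alone. Origin at the centre of its underside.
- fresh_cell: good AA cell (green and gold), 14 mm across, 50 mm high, standing on end to the right of the bin; leave alone. Origin at the centre of its underside.
- wood_tray: small square wooden tray, 82x86x20 mm; leave alone. Origin at the centre of its underside.
- earbud_case: white earbud case, 47x58x25 mm; leave alone. Origin at the centre of its underside.
- led_remote: flat white remote control with many small buttons, 86x40x8 mm; leave alone. Origin at the centre of its underside.
- usb_stick: grey USB stick, 57x18x8 mm; leave alone. Origin at the centre of its underside.

How it is judged:
By the outcome, as a careful person would: the job done as asked, in the order asked, and still so for the second after the job is handed in, with the robot touching nothing.
It also fails if it takes over 54 s, if anything falls off the work surface, if the arm or the gripper's body presses on something with over 40 N, if the wrist force passes 120 N, or if a joint passes its speed limit or range.

### The arm

A 6-joint arm with a two-finger parallel gripper is mounted at the origin on a cart in front of the work surface, level with it; the furniture and walls round the work are solid. World frame = base frame: x ahead of the robot, y to its left, z up, the work surface at z = 0. Lengths are in m, angles in rad, forces in N, time in s.
With the tool pointing down it reaches from about 0.35 to 0.975 m from the base axis. Payload 4.9 kg.
Tool frame: the origin (TCP) lies on the front face of the gripper's body, between the roots of the fingers; the fingertips stand 73 mm ahead of it and the grasp point (between the pads) lies 54 mm ahead of it; z points along the fingers, y is the line along which they close (so a half turn about z gives the same grasp; the last joint's range is limited). The gripper opens to 85 mm and grips with 20 to 120 N. Pads are 22 mm wide; open, the fingers measure 114 mm over their backs; the gripper's body (76 mm by 85 mm) begins 54 mm behind the grasp point. The pads swing forward as they close: fully open they stand 13 mm farther back than shut.
Start: joints at [0.997, 0.053, 1.613, -0, 1.476, -0.119], TCP at [0.275, 0.561, 0.304] pointing down, gripper open.
Joint ranges: [-3.01, 3.01], [-1.01, 2.22], [0.06, 2.58], [-1.02, 4.17], [0.09, 2.62], [-3.14, 3.14]. Speed limits (rad/s): [2.57, 2.57, 3.14, 3.14, 3.14, 3.14].

### API

Orientations are given as a rotation vector (axis times angle).
In Python, from station import status, imaging, order gives the robot as it stands.
- The arm moves only by the tool arm_command, never from a script. Its argument "increments" is a list of rows, each an object with "slide": the shift along the tool's x, y, z in m, a list of three; "spin": the turn about the tool's z in degrees; "gripper": the opening, from -1 (shut) to 1 (fully open). In form: [{"slide": [x, y, z], "spin": spin, "gripper": gripper}, ...]. A call has 1 to 8 rows; each row is the pose to reach, as a shift and turn from the pose commanded when the call began, along the tool's axes at that moment; what a row does not reach only later rows make up. A row lasts 1/12 s, in which the tool goes at most 41.7 mm and 7.16 degrees, less where a joint would pass 70% of its speed; a pose out of reach is approached as far as the arm can. A call with a gripper value outside its range is refused whole. The fingers move at their own pace and stop on an object; "newtons" is the grip in N (left out, the last holds). Time passes only in rows, so rows that repeat a pose let the fingers close. It gives the time, the measured TCP pose, the force, the opening and the grip force at its end, in the units of the state.
- status.get_obs(): the state, without advancing time (a new reading comes with each control period).
- imaging.get_image(name): name is "scene" or "top" or "wrist"; returns a dict with "frame" (400x640x3 uint8, red, green, blue), "vfov" (degrees; the focal length in pixels is half the picture's height over the tangent of half this angle, whatever the lens; pixels are square), "cx", "cy" (the principal point, pixels), "view" (4x4, takes a point from world to camera coordinates); the wrist camera has in their place "mount" (4x4, takes a point from camera to tool coordinates, whose origin is the TCP and whose axes are the flange's). Camera axes: x right, y up, looking along -z (the intrinsics and any distortion apply to the point x, -y, -z); pixel columns grow to the right and rows downward; lengths in m; the calibration is good to about 2 mm. The wrist camera is an equidistant fisheye: a pixel r from the principal point sees the ray r / f radians off the axis. A picture is of the moment at which its call begins: read the wrist's pose just before it. There is no depth.
- order.finish_job(): hands the job in; it is judged then, once.
The state is a dict: "t": time; "q": joint angles; "dq": joint speeds; "effort": joint torques, N m; "tool_pos": TCP position; "tool_rot": TCP orientation; "contact_force": force on the tool from outside, world axes, zero at the start; "wrist_torque": the same for the moment, N m; "opening": finger opening in m; "grip_force": force on a finger pad.
Only numpy, scipy, OpenCV 4.12 (cv2) and the standard library are available. Lean on these libraries where they do the work, as an engineer would, in place of code of your own. Each camera call takes 0.05 s, during which the arm holds its last target. There are 200 camera calls.

## Working session

There is one attempt and no reset: what is moved stays moved. The work goes in short steps, Python scripts to look and compute and a tool call to move; the robot and the scene stay as the last step left them, time stands still between calls to the robot, and variables do not carry over. Pictures are saved under pics/ and viewed, at most 12 in all, crops included, and the job is handed in when it is done.

Besides the shell and the picture viewer there is one more tool, called as name(argument=value, ...) on one line, values as JSON. arm_command: Moves the arm, as the interface text tells. Its arguments: {"type":"object","properties":{"increments":{"type":"array","items":{"type":"object","properties":{"slide":{"type":"array","items":{"type":"number"}},"spin":{"type":"number"},"gripper":{"type":"number"}}}},"newtons":{"type":"number"}},"required":["increments"]}

```bash
ls; mkdir -p pics; cat > h.py <<'E'
import numpy as np, cv2
from scipy.spatial.transform import Rotation as R
from station import status, imaging, order
def f_of(im): return im['frame'].shape[0]/2/np.tan(np.radians(im['vfov'])/2)
def ray(im,u,v):
    f=f_of(im); d=np.array([(u-im['cx'])/f,-(v-im['cy'])/f,-1.])
    V=np.array(im['view']); Rm=V[:3,:3]; o=-Rm.T@V[:3,3]; return o,Rm.T@d
def on_plane(im,u,v,z):
    o,d=ray(im,u,v); return o+d*(z-o[2])/d[2]
def proj(im,p):
    V=np.array(im['view']); c=V[:3,:3]@np.asarray(p)+V[:3,3]; f=f_of(im)
    return im['cx']+f*c[0]/-c[2], im['cy']-f*c[1]/-c[2]
def save(im,n): cv2.imwrite('pics/'+n,im['frame'][:,:,::-1])
E
python3 - <<'E'
from h import *
for n in ['scene','top']:
    im=imaging.get_image(n); save(im,n+'0.png'); print(n,{k:v for k,v in im.items() if k!='frame'})
print(status.get_obs())
E
```

```text
pics
scene {'vfov': 48.62930024802387, 'cx': 315.8206727822679, 'cy': 192.962769008026, 'view': array([[ 0.60228702, -0.79824765, -0.00714404, -0.25686001],
       [ 0.57469207,  0.42736565,  0.69791664, -0.40897801],
       [-0.5540572 , -0.42445176,  0.71614337, -0.83868428],
       [ 0.        ,  0.        ,  0.        ,  1.        ]])}
top {'vfov': 43.694528126237245, 'cx': 327.32918100133213, 'cy': 197.63571765747997, 'view': array([[-0.02547486, -0.99940216, -0.02337443,  0.14175833],
       [ 0.99353742, -0.02789863,  0.110023  , -0.55186629],
       [-0.11060934, -0.02042055,  0.99365415, -1.48888436],
       [ 0.        ,  0.        ,  0.        ,  1.        ]])}
{'t': 0.1, 'q': array([ 9.97026797e-01,  5.33170587e-02,  1.61417285e+00,  3.90626568e-05,
        1.47604757e+00, -1.19020592e-01]), 'dq': array([-9.48242857e-05,  4.38527996e-04, -3.04896819e-03,  2.85144414e-04,
       -3.46849660e-04,  7.35042226e-04]), 'effort': array([ 8.66740629e-04, -3.94897556e+01, -3.71365964e+01, -8.94492587e-05,
        3.81285965e-03, -3.71755243e-05]), 'tool_pos': array([0.27428493, 0.56110578, 0.30275994]), 'tool_rot': array([-7.08027248e-01, -3.06005158e+00,  2.85209804e-03]), 'contact_force': array([0.7048095 , 0.49952528, 0.06417914]), 'wrist_torque': array([ 0.01390107, -0.00888694,  0.04729468]), 'grip_force': 0.0, 'opening': 0.08550366862398602}
```

View pics/scene0.png

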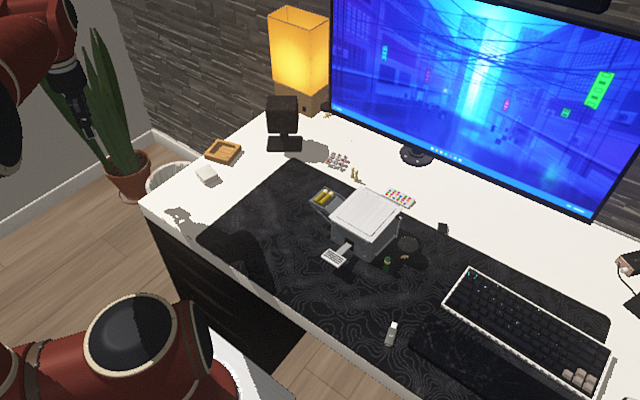

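View pics/top0.png

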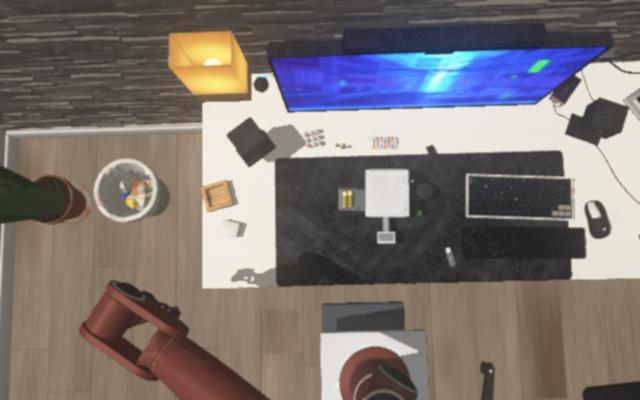

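The scene view shows the bin at about (365,220), the chute with the gold cells at (325,197) and the pedal at (335,257). In the top view the bin lid is at (387,193), the cells at (347,199) and the pedal pad at (386,238).

```bash
python3 - <<'E'
from h import *
t=imaging.get_image('top'); s=imaging.get_image('scene')
F=t['frame']; 
g=cv2.cvtColor(F,cv2.COLOR_RGB2GRAY); m=np.zeros_like(g); 
m[160:225,355:420]=(g[160:225,355:420]>130)*255
c=max(cv2.findContours(m,0,2)[0],key=cv2.contourArea); r=cv2.minAreaRect(c); print('lid px',r)
P=np.array([on_plane(t,u,v,.093)[:2] for u,v in cv2.boxPoints(r)]); print('lid world',P.round(4).tolist(),P.mean(0))
m2=np.zeros_like(g); m2[228:248,370:402]=(g[228:248,370:402]>110)*255
c=max(cv2.findContours(m2,0,2)[0],key=cv2.contourArea); r=cv2.minAreaRect(c); print('pad',r, on_plane(t,*r[0],.046))
def gold(im,box):
    x0,x1,y0,y1=box; h=cv2.cvtColor(im['frame'],cv2.COLOR_RGB2HSV); k=cv2.inRange(h,(15,110,70),(35,255,255)); q=np.zeros_like(k); q[y0:y1,x0:x1]=k[y0:y1,x0:x1]; return q
for n,im,b in(('top',t,(335,365,180,215)),('scene',s,(305,345,180,215))):
    k=gold(im,b)
    for c in cv2.findContours(k,0,2)[0]:
        if cv2.contourArea(c)>4:
            r=cv2.minAreaRect(c); print(n,r,on_plane(im,*r[0],.085))
a=cv2.resize(F[150:260,320:430],None,fx=5,fy=5,interpolation=2)[:, :, ::-1]
cv2.imwrite('pics/tc.png',a)
b=cv2.resize(s['frame'][170:290,290:430],None,fx=5,fy=5,interpolation=2)[:, :, ::-1]
cv2.imwrite('pics/sc.png',b)
E
```

```text
lid px ((386.0, 196.5), (55.0, 44.0), 90.0)
lid world [[0.6303, 0.0157], [0.6265, -0.1131], [0.4653, -0.1061], [0.4687, 0.0212]] [ 0.54770577 -0.04558975]
pad ((386.0, 235.5), (15.0, 18.0), 90.0) [ 0.4352158  -0.04572112  0.046     ]
top ((347.0, 201.0), (12.0, 8.0), 90.0) [0.538015   0.06832423 0.085     ]
scene ((322.2500305175781, 198.25001525878906), (10.60660171508789, 15.55634880065918), 45.0) [0.53826367 0.06351561 0.085     ]
```

View pics/tc.png

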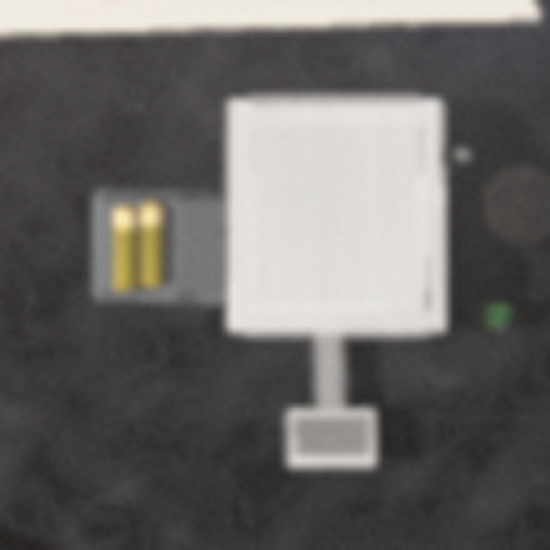

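View pics/sc.png

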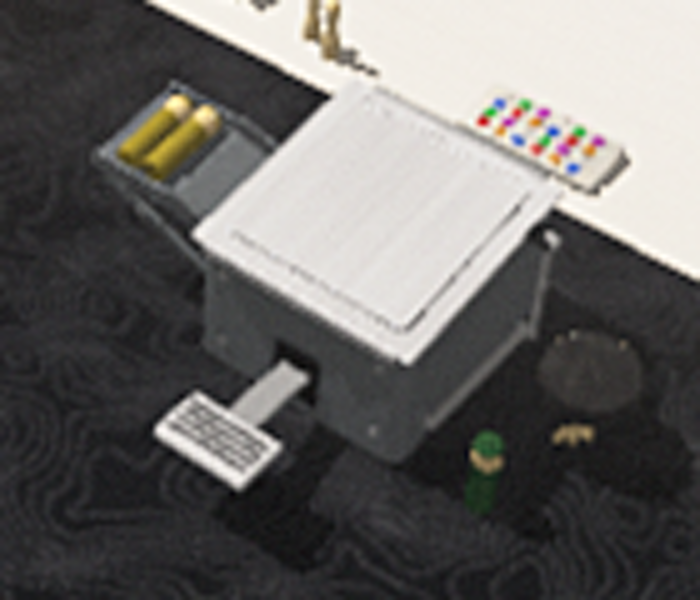

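The crops clearly show the chute (top crop x 92–227, y 188–300), the cells at x 122 and 150 with y 203–290, and the pad at (331,437). In the scene crop the lid corners are (195,235), (408,362), (560,185) and (350,85).

```bash
python3 - <<'E'
from h import *
t=imaging.get_image('top'); s=imaging.get_image('scene')
T=lambda x,y,z: on_plane(t,(x+.5)/5-.5+320,(y+.5)/5-.5+150,z)[:2].round(4)
S=lambda x,y,z: on_plane(s,(x+.5)/5-.5+290,(y+.5)/5-.5+170,z)[:2].round(4)
print('T lid FL,FR,BR,BL',*[T(x,y,.093) for x,y in((227,334),(445,334),(443,97),(227,97))])
print('S lid FL,FR,BR,BL',*[S(x,y,.091) for x,y in((195,235),(408,362),(560,185),(350,85))])
print('T chute outer F,B',T(92,300,.08),T(92,188,.08))
print('S chute outer F,B',S(97,155,.083),S(175,83,.083))
print('T pad',T(331,437,.046),[T(x,y,.046) for x,y in((285,468),(378,468),(378,407),(285,407))])
print('S pad',[S(x,y,.046) for x,y in((155,430),(240,487),(285,445),(197,392))])
print('T cells 2 F/B,1 F/B',T(122,290,.0835),T(123,204,.0835),T(149,288,.0835),T(150,203,.0835))
o=status.get_obs(); print(R.from_rotvec(o['tool_rot']).as_matrix().round(3))
E
```

```text
T lid FL,FR,BR,BL [0.4907 0.0175] [ 0.4873 -0.1088] [ 0.6265 -0.1137] [0.6302 0.0128]
S lid FL,FR,BR,BL [0.4942 0.0122] [ 0.49   -0.1094] [ 0.626  -0.1108] [0.623  0.0084]
T chute outer F,B [0.5138 0.0954] [0.5803 0.0936]
S chute outer F,B [0.5137 0.0863] [0.5777 0.0852]
T pad [ 0.4308 -0.045 ] [array([ 0.413 , -0.0169]), array([ 0.4116, -0.0722]), array([ 0.4479, -0.0737]), array([ 0.4494, -0.0182])]
S pad [array([ 0.418 , -0.0207]), array([ 0.4155, -0.0707]), array([ 0.447 , -0.0739]), array([ 0.4475, -0.0235])]
T cells 2 F/B,1 F/B [0.5189 0.0777] [0.5698 0.0756] [0.5197 0.0618] [0.5699 0.0597]
[[-0.898  0.439 -0.   ]
 [ 0.439  0.898 -0.001]
 [ 0.    -0.001 -1.   ]]
```

arm_command(increments=[{"slide": [-0.03,-0.018,0.005],"spin": 3,"gripper": -0.8},{"slide": [-0.436,-0.274,0.064],"spin": 65.5,"gripper": -0.8},{"slide": [-0.436,-0.274,0.064],"spin": 65.5,"gripper": -0.8},{"slide": [-0.436,-0.274,0.064],"spin": 65.5,"gripper": -0.8},{"slide": [-0.436,-0.274,0.064],"spin": 65.5,"gripper": -0.8},{"slide": [-0.436,-0.274,0.064],"spin": 65.5,"gripper": -0.8},{"slide": [-0.436,-0.274,0.064],"spin": 65.5,"gripper": -0.8},{"slide": [-0.436,-0.274,0.064],"spin": 65.5,"gripper": -0.8}])

```text
t: 0.97
tool_pos: [0.4463, 0.284, 0.2633]
tool_rot: [2.009, 2.415, 0.001]
contact_force: [0.9, 0.8, 0.1]
opening: 0.0086
grip_force: 0.0
```

```bash
cat >> h.py <<'E'
O=np.array([.5595,-.0475,0]); yaw=-.028
B=np.array([[np.cos(yaw),-np.sin(yaw),0],[np.sin(yaw),np.cos(yaw),0],[0,0,1]])
def want(b,w_deg=yaw*57.2958):
    "slide/spin to bring TCP to bin point b with tool y along bin x"
    o=status.get_obs(); M=R.from_rotvec(o['tool_rot']).as_matrix(); p=o['tool_pos']
    a=np.degrees(np.arctan2(M[1,1],M[0,1]))
    print('t',o['t'],'tcp',p.round(4),'bin',(B.T@(p-O)).round(4),'F',o['contact_force'].round(2),'open',o['opening'])
    print('slide',(M.T@(O+B@np.array(b)-p)).round(4),'spin',round(a-w_deg,2), 'tilt',M[:2,2].round(4))
E
python3 -c "
from h import *
want([-.018,.170,.24])"
```

```text
t 0.9667 tcp [0.4463 0.284  0.2633] bin [-0.1224  0.3282  0.2633] F [0.94 0.79 0.1 ] open 0.008560567900218365
slide [-0.1766  0.069   0.0233] spin 12.07 tilt [0.0006 0.0003]
```

arm_command(increments=[{"slide": [-0.177,0.069,0.023],"spin": 12},{"slide": [-0.177,0.069,0.023],"spin": 12},{"slide": [-0.177,0.069,0.023],"spin": 12},{"slide": [-0.177,0.069,0.023],"spin": 12},{"slide": [-0.177,0.069,0.023],"spin": 12},{"slide": [-0.177,0.069,0.023],"spin": 12},{"slide": [-0.177,0.069,0.023],"spin": 12}])

```text
validation failed for argument at $.in...
```

```bash
python3 -c "
from h import *
want([-.018,.170,.152])
w=imaging.get_image('wrist'); s=imaging.get_image('scene')
print(w['vfov'],w['cx'],w['cy'],w['mount'])
c=cv2.resize(s['frame'][100:290,230:420],None,fx=2.1,fy=2.1,interpolation=2)
v=np.hstack([w['frame'][:399],c[:399]]); v=cv2.resize(v,None,fx=.77,fy=.77,interpolation=3)
cv2.imwrite('pics/ws.png',v[:,:,::-1]); print(v.shape)"
```

```text
t 0.9667 tcp [0.4463 0.284  0.2633] bin [-0.1224  0.3282  0.2633] F [0.94 0.79 0.1 ] open 0.008560567900218365
slide [-0.1766  0.069   0.1113] spin 12.07 tilt [0.0006 0.0003]
65.70646984690485 315.76828856916495 199.50744251710847 [[-2.23136220e-04  9.60979564e-01  2.76619285e-01  6.98357403e-02]
 [ 9.99999882e-01  3.33570911e-04 -3.52175860e-04  9.62751491e-04]
 [-4.30705951e-04  2.76619174e-01 -9.60979525e-01 -7.14771511e-02]
 [ 0.00000000e+00  0.00000000e+00  0.00000000e+00  1.00000000e+00]]
(307, 800, 3)
```

View pics/ws.png

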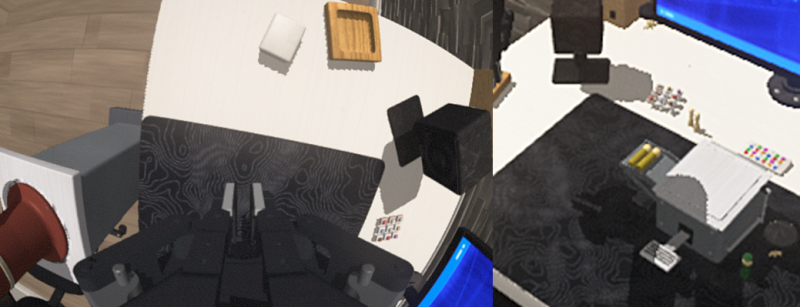

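The wrist picture shows the two fingertips at about (243,190) in the composite; the scene half shows the cells undisturbed. The move was refused because it lacked the gripper field.

arm_command(increments=[{"slide": [-0.177,0.069,0.023],"spin": 12,"gripper": -0.8},{"slide": [-0.177,0.069,0.023],"spin": 12,"gripper": -0.8},{"slide": [-0.177,0.069,0.023],"spin": 12,"gripper": -0.8},{"slide": [-0.177,0.069,0.023],"spin": 12,"gripper": -0.8},{"slide": [-0.177,0.069,0.023],"spin": 12,"gripper": -0.8},{"slide": [-0.177,0.069,0.023],"spin": 12,"gripper": -0.8},{"slide": [-0.177,0.069,0.023],"spin": 12,"gripper": -0.8}])

```text
t: 1.65
tool_pos: [0.547, 0.1245, 0.2401]
tool_rot: [-2.245, -2.196, 0.0]
contact_force: [-0.7, -0.7, -0.1]
opening: 0.0084
grip_force: 0.0
```

```bash
python3 -c "
from h import *
want([-.018,.170,.165])
w=imaging.get_image('wrist'); s=imaging.get_image('scene')
p=np.array(status.get_obs()['tool_pos'])
for d in (.060,.073,.086): print(d,proj(s,p-[0,0,d]))
c=cv2.resize(s['frame'][110:250,260:400],None,fx=2.85,fy=2.85,interpolation=2)
v=np.hstack([w['frame'][:399],c[:399]]); v=cv2.resize(v,None,fx=.77,fy=.77,interpolation=3)
cv2.imwrite('pics/ws2.png',v[:,:,::-1]); print(v.shape)"
```

```text
t 1.65 tcp [0.547  0.1245 0.2401] bin [-0.0174  0.1716  0.2401] F [-0.67 -0.72 -0.1 ] open 0.00837018041543207
slide [-0.0017 -0.0006  0.0751] spin 0.34 tilt [-0.0009  0.0006]
0.06 (np.float64(303.5109472084228), np.float64(157.770404109639))
0.073 (np.float64(303.65579942439314), np.float64(161.81121738747635))
0.086 (np.float64(303.79816417550046), np.float64(165.78264007311964))
(307, 800, 3)
```

View pics/ws2.png

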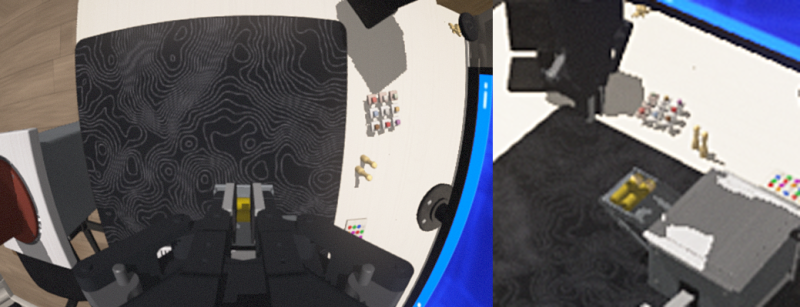

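The scene half shows the fingertips ending near full-image pixel (303,165), which fits 73 mm reach, and above the outer end of the chute. Now I descend beside the outer edge.

arm_command(increments=[{"slide": [-0.001,-0.001,0.035],"spin": 0,"gripper": -0.8},{"slide": [-0.001,-0.001,0.07],"spin": 0,"gripper": -0.8},{"slide": [-0.001,-0.001,0.087],"spin": 0,"gripper": -0.8},{"slide": [-0.001,-0.001,0.087],"spin": 0,"gripper": -0.8},{"slide": [-0.001,-0.001,0.087],"spin": 0,"gripper": -0.8}])

```text
t: 2.17
tool_pos: [0.5446, 0.1252, 0.1527]
tool_rot: [-2.241, -2.2, 0.002]
contact_force: [0.4, 0.5, 0.6]
opening: 0.0086
grip_force: 0.0
```

```bash
python3 -c "
from h import *
want([-.018,.142,.153])
w=imaging.get_image('wrist'); s=imaging.get_image('scene')
c=cv2.resize(s['frame'][150:230,270:350],None,fx=5,fy=5,interpolation=2)
x=cv2.resize(w['frame'][180:300,230:400],None,fx=3.33,fy=3.33,interpolation=2)[:399]
v=np.hstack([x,c[:399]]); v=cv2.resize(v,None,fx=.77,fy=.77,interpolation=3)
cv2.imwrite('pics/ws3.png',v[:,:,::-1]); print(v.shape)"
```

```text
t 2.1667 tcp [0.5446 0.1252 0.1527] bin [-0.0197  0.1722  0.1527] F [0.36 0.48 0.59] open 0.008565728190636928
slide [-0.0303  0.0014 -0.0003] spin 0.54 tilt [-0.002  0.   ]
(307, 744, 3)
```

View pics/ws3.png

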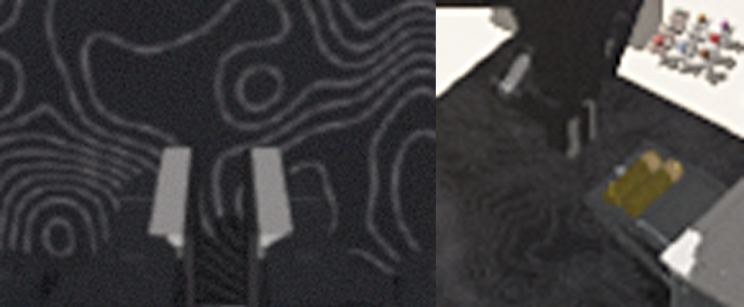

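Both fingertips hang just outside the chute's open edge (scene half near (575,155)), with the cells inside. Now I push slowly.

arm_command(increments=[{"slide": [-0.01,0.001,0],"spin": 0.5,"gripper": -0.8},{"slide": [-0.02,0.001,0],"spin": 0.5,"gripper": -0.8},{"slide": [-0.025,0.001,0],"spin": 0.5,"gripper": -0.8},{"slide": [-0.028,0.001,0],"spin": 0.5,"gripper": -0.8},{"slide": [-0.031,0.001,0],"spin": 0.5,"gripper": -0.8},{"slide": [-0.034,0.001,0],"spin": 0.5,"gripper": -0.8},{"slide": [-0.037,0.001,0],"spin": 0.5,"gripper": -0.8},{"slide": [-0.04,0.001,0],"spin": 0.5,"gripper": -0.8}])

```text
t: 2.93
tool_pos: [0.5458, 0.0837, 0.1533]
tool_rot: [-2.254, -2.188, 0.0]
contact_force: [0.7, 0.4, 0.5]
opening: 0.0089
grip_force: 0.1
```

```bash
cat >> h.py <<'E'
def cells(im,box=(295,360,170,230)):
    x0,x1,y0,y1=box; h=cv2.cvtColor(im['frame'],cv2.COLOR_RGB2HSV); k=cv2.inRange(h,(15,110,50),(35,255,255)); q=np.zeros_like(k); q[y0:y1,x0:x1]=k[y0:y1,x0:x1]
    for c in cv2.findContours(q,0,2)[0]:
        if cv2.contourArea(c)>3:
            pts=np.array([B.T@(on_plane(im,*p[0].astype(float),.083)-O) for p in c]); print('gold bin x',pts[:,0].min().round(4),pts[:,0].max().round(4),'y',pts[:,1].min().round(4),pts[:,1].max().round(4))
E
python3 -c "
from h import *
want([-.018,.107,.153])
cells(imaging.get_image('scene'))"
```

```text
t 2.9333 tcp [0.5458 0.0837 0.1533] bin [-0.0174  0.1307  0.1533] F [0.72 0.4  0.49] open 0.008903856801518447
slide [-0.0237 -0.0006  0.0003] spin -0.09 tilt [-0.0001  0.0001]
gold bin x -0.0447 0.0078 y 0.0907 0.1212
```

arm_command(increments=[{"slide": [-0.003,0,0],"spin": 0,"gripper": -0.8},{"slide": [-0.006,0,0],"spin": 0,"gripper": -0.8},{"slide": [-0.009,0,0],"spin": 0,"gripper": -0.8},{"slide": [-0.012,0,0],"spin": 0,"gripper": -0.8},{"slide": [-0.015,0,0],"spin": 0,"gripper": -0.8},{"slide": [-0.018,0,0],"spin": 0,"gripper": -0.8},{"slide": [-0.021,0,0],"spin": 0,"gripper": -0.8},{"slide": [-0.023,0,0],"spin": 0,"gripper": -0.8}])

```text
t: 3.65
tool_pos: [0.5452, 0.0605, 0.1533]
tool_rot: [2.254, 2.188, -0.0]
contact_force: [-0.9, 0.4, -0.3]
opening: 0.0086
grip_force: 0.0
```

```bash
python3 -c "
from h import *
want([-.018,.102,.153])
s=imaging.get_image('scene'); cells(s)
c=cv2.resize(s['frame'][160:240,290:370],None,fx=5,fy=5,interpolation=2)
cv2.imwrite('pics/c4.png',c[:,:,::-1])"
```

```text
t 3.65 tcp [0.5452 0.0605 0.1533] bin [-0.0174  0.1076  0.1533] F [-0.88  0.35 -0.31] open 0.008582146007024944
slide [-0.0056 -0.0006  0.0003] spin -0.1 tilt [-0.     -0.0001]
gold bin x -0.0446 -0.0012 y 0.0821 0.0988
```

View pics/c4.png

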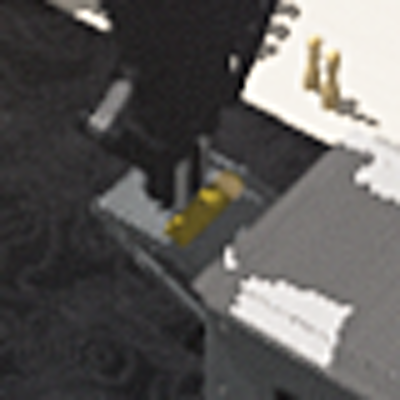

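Cell 1 is gone from the landing (down the chute, hidden behind the lid's corner). Cell 2 is at the crest at crop (205,210), touching the fingers. I keep pushing.

arm_command(increments=[{"slide": [-0.003,0,0],"spin": 0,"gripper": -0.8},{"slide": [-0.006,0,0],"spin": 0,"gripper": -0.8},{"slide": [-0.008,0,0],"spin": 0,"gripper": -0.8},{"slide": [-0.008,0,0],"spin": 0,"gripper": -0.8},{"slide": [-0.008,0,0],"spin": 0,"gripper": -0.8},{"slide": [-0.008,0,0],"spin": 0,"gripper": -0.8}])

```text
t: 4.2
tool_pos: [0.5449, 0.053, 0.1533]
tool_rot: [-2.254, -2.188, -0.0]
contact_force: [-1.2, 0.9, 0.5]
opening: 0.0085
grip_force: 0.0
```

```bash
python3 -c "
from h import *
want([-.018,.165,.153])
for n,b in (('scene',(295,360,170,230)),('top',(335,370,180,215))):
  cells(imaging.get_image(n),b)"
```

```text
t 4.2 tcp [0.5449 0.053  0.1533] bin [-0.0174  0.1     0.1533] F [-1.17  0.92  0.53] open 0.008461045680810911
slide [ 0.065  -0.0007  0.0003] spin -0.09 tilt [-0.  0.]
gold bin x -0.0474 0.0041 y 0.0646 0.0788
```

Cell 2 has rolled down too (gold at bin y 0.065–0.079). Now I lift away, travel over to above the pedal and check.

arm_command(increments=[{"slide": [0,0,-0.03],"spin": 0,"gripper": -0.8},{"slide": [0,0,-0.06],"spin": 0,"gripper": -0.8},{"slide": [0,-0.035,-0.06],"spin": 0,"gripper": -1},{"slide": [-0.025,-0.065,-0.06],"spin": 0,"gripper": -1},{"slide": [-0.055,-0.095,-0.06],"spin": 0,"gripper": -1},{"slide": [-0.085,-0.116,-0.06],"spin": 0,"gripper": -1},{"slide": [-0.1,-0.116,-0.06],"spin": 0,"gripper": -1},{"slide": [-0.1,-0.116,-0.06],"spin": 0,"gripper": -1}])

```text
t: 4.97
tool_pos: [0.4251, -0.0455, 0.2135]
tool_rot: [2.257, 2.183, -0.0]
contact_force: [-0.0, 0.6, 0.1]
opening: -0.0002
grip_force: 0.0
```

```bash
python3 -c "
from h import *
want([-.133,0,.126])
s=imaging.get_image('scene'); t=imaging.get_image('top'); w=imaging.get_image('wrist')
cells(s); cells(t,(335,372,180,215))
a=cv2.resize(s['frame'][160:240,290:370],None,fx=5,fy=5,interpolation=2)
b=cv2.resize(w['frame'],None,fx=.625,fy=.625,interpolation=3); b=np.vstack([b,np.zeros((150,400,3),np.uint8)])
k=cv2.resize(t['frame'][165:195+20,330:380],None,fx=3,fy=3,interpolation=2); b[250:250+150,:150]=k
cv2.imwrite('pics/c5.png',np.hstack([a,b])[:,:,::-1])"
```

```text
t 4.9667 tcp [ 0.4251 -0.0455  0.2135] bin [-0.1344 -0.0017  0.2135] F [-0.03  0.57  0.15] open -0.000198523419599945
slide [0.0018 0.0013 0.0875] spin -0.29 tilt [ 0.0011 -0.0012]
gold bin x -0.0422 -0.0097 y 0.0651 0.08
```

View pics/c5.png

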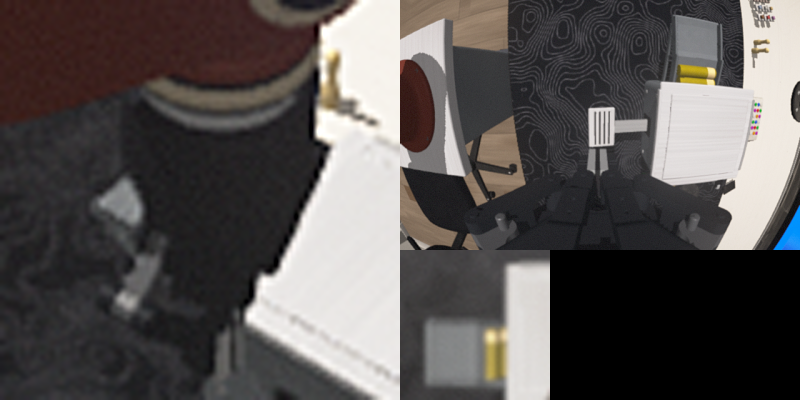

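The wrist view shows both gold cells side by side against the closed lid (697,75), with the pad under the fingers at (601,128). Now I descend to just above the pad.

arm_command(increments=[{"slide": [0.002,0.004,0.035],"spin": 0,"gripper": -1},{"slide": [0.002,0.004,0.07],"spin": 0,"gripper": -1},{"slide": [0.002,0.004,0.083],"spin": 0,"gripper": -1},{"slide": [0.002,0.004,0.083],"spin": 0,"gripper": -1},{"slide": [0.002,0.004,0.083],"spin": 0,"gripper": -1}])

```text
t: 5.53
tool_pos: [0.4301, -0.0408, 0.1297]
tool_rot: [-2.251, -2.189, 0.002]
contact_force: [0.1, 0.1, 0.9]
opening: -0.0002
grip_force: 0.0
```

arm_command(increments=[{"slide": [0,0,0.003],"spin": 0,"gripper": -1},{"slide": [0,0,0.006],"spin": 0,"gripper": -1},{"slide": [0,0,0.009],"spin": 0,"gripper": -1},{"slide": [0,0,0.012],"spin": 0,"gripper": -1},{"slide": [0,0,0.015],"spin": 0,"gripper": -1},{"slide": [0,0,0.018],"spin": 0,"gripper": -1}])

```text
t: 6.03
tool_pos: [0.4302, -0.0418, 0.1126]
tool_rot: [2.254, 2.188, -0.0]
contact_force: [-2.9, 0.1, 3.0]
opening: 0.0001
grip_force: 1.5
```

```bash
python3 -c "
from h import *
want([-.130,0,.093])
w=imaging.get_image('wrist'); save(w,'w6.png')"
```

```text
t 6.0333 tcp [ 0.4302 -0.0418  0.1126] bin [-0.1294  0.002   0.1126] F [-2.91  0.08  3.  ] open 9.609655379143752e-05
slide [-0.002  -0.0006  0.0196] spin -0.09 tilt [-0.     -0.0002]
```

arm_command(increments=[{"slide": [0,0,0.003],"spin": 0,"gripper": -1},{"slide": [0,0,0.006],"spin": 0,"gripper": -1},{"slide": [0,0,0.009],"spin": 0,"gripper": -1},{"slide": [0,0,0.011],"spin": 0,"gripper": -1},{"slide": [0,0,0.013],"spin": 0,"gripper": -1},{"slide": [0,0,0.015],"spin": 0,"gripper": -1},{"slide": [0,0,0.015],"spin": 0,"gripper": -1}])

```text
t: 6.67
tool_pos: [0.4301, -0.0417, 0.0969]
tool_rot: [2.254, 2.188, 0.0]
contact_force: [-0.9, -0.3, 1.4]
opening: 0.0002
grip_force: 0.7
```

arm_command(increments=[{"slide": [0,0,0.001],"spin": 0,"gripper": -1},{"slide": [0,0,0.002],"spin": 0,"gripper": -1},{"slide": [0,0,0.002],"spin": 0,"gripper": -1}])

```text
t: 6.92
tool_pos: [0.4302, -0.0417, 0.0952]
tool_rot: [2.254, 2.188, 0.0]
contact_force: [0.9, -0.9, 2.2]
opening: -0.0002
grip_force: 0.8
```

```bash
python3 -c "
from h import *
want([-.130,0,.093])
s=imaging.get_image('scene'); t=imaging.get_image('top'); w=imaging.get_image('wrist')
a=cv2.resize(s['frame'][140:260,290:410],None,fx=3.33,fy=3.33,interpolation=2)[:399]
b=cv2.resize(w['frame'],None,fx=.625,fy=.625,interpolation=3); b=np.vstack([b,np.zeros((149,400,3),np.uint8)])
k=cv2.resize(t['frame'][165:214,330:400],None,fx=3,fy=3,interpolation=2); b[250:250+147,:210]=k
cv2.imwrite('pics/c6.png',np.hstack([a,b])[:,:,::-1])"
```

```text
t 6.9167 tcp [ 0.4302 -0.0417  0.0952] bin [-0.1294  0.0022  0.0952] F [ 0.9  -0.88  2.22] open -0.00024184125918181736
slide [-0.0022 -0.0006  0.0022] spin -0.09 tilt [ 0.0004 -0.    ]
```

View pics/c6.png

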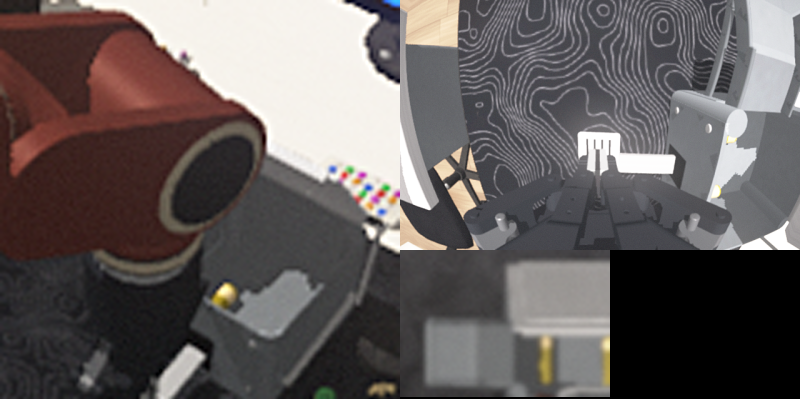

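The lid stands open and both cells are in the bin (top inset: gold at (545,360) and (607,360)). I press on to the firm stop.

arm_command(increments=[{"slide": [0,0,0.001],"spin": 0,"gripper": -1},{"slide": [0,0,0.002],"spin": 0,"gripper": -1},{"slide": [0,0,0.002],"spin": 0,"gripper": -1}])

```text
t: 7.32
tool_pos: [0.4303, -0.0417, 0.0934]
tool_rot: [2.254, 2.188, 0.001]
contact_force: [-0.2, 0.4, 1.7]
opening: -0.0002
grip_force: 0.7
```

arm_command(increments=[{"slide": [0,0,0.0005],"spin": 0,"gripper": -1},{"slide": [0,0,0.001],"spin": 0,"gripper": -1},{"slide": [0,0,0.001],"spin": 0,"gripper": -1}])

```text
t: 7.57
tool_pos: [0.4305, -0.0418, 0.093]
tool_rot: [2.254, 2.188, 0.0]
contact_force: [-0.7, 1.2, 5.9]
opening: -0.0003
grip_force: 3.3
```

arm_command(increments=[{"slide": [0,0,0.0005],"spin": 0,"gripper": -1},{"slide": [0,0,0.001],"spin": 0,"gripper": -1},{"slide": [0,0,0.001],"spin": 0,"gripper": -1},{"slide": [0,0,0.001],"spin": 0,"gripper": -1},{"slide": [0,0,0.001],"spin": 0,"gripper": -1},{"slide": [0,0,0.001],"spin": 0,"gripper": -1},{"slide": [0,0,0.001],"spin": 0,"gripper": -1},{"slide": [0,0,0.001],"spin": 0,"gripper": -1}])

```text
t: 8.23
tool_pos: [0.4307, -0.0418, 0.0928]
tool_rot: [-2.254, -2.189, -0.0]
contact_force: [-4.4, 1.6, 11.9]
opening: 0.0003
grip_force: 6.3
```

```bash
python3 -c "
from h import *
want([-.130,0,.093])
t=imaging.get_image('top')
h=cv2.cvtColor(t['frame'],cv2.COLOR_RGB2HSV); k=cv2.inRange(h,(15,90,40),(38,255,255)); k[:160]=0;k[225:]=0;k[:,:335]=0;k[:,425:]=0
for c in cv2.findContours(k,0,2)[0]:
  u,v=np.mean(c[:,0],0); print(cv2.contourArea(c),u,v,(B.T@(on_plane(t,u,v,.013)-O)).round(3))"
```

```text
t 8.2333 tcp [ 0.4307 -0.0418  0.0928] bin [-0.1289  0.0021  0.0928] F [-4.41  1.65 11.88] open 0.00026194992476819625
slide [-0.0021 -0.0011 -0.0002] spin -0.08 tilt [0. 0.]
33.0 399.5 203.5 [-0.025 -0.047  0.013]
43.0 378.09090909090907 201.63636363636363 [-0.019  0.018  0.013]
0.0 399.5 194.5 [ 0.003 -0.048  0.013]
0.0 378.0 193.5 [0.006 0.018 0.013]
```

At the stop (12 N, no further travel), with both cells inside the bin at y −0.047 and 0.018. Now the slow release.

arm_command(increments=[{"slide": [0,0,-0.001],"spin": 0,"gripper": -1},{"slide": [0,0,-0.002],"spin": 0,"gripper": -1},{"slide": [0,0,-0.003],"spin": 0,"gripper": -1},{"slide": [0,0,-0.004],"spin": 0,"gripper": -1},{"slide": [0,0,-0.005],"spin": 0,"gripper": -1},{"slide": [0,0,-0.006],"spin": 0,"gripper": -1},{"slide": [0,0,-0.007],"spin": 0,"gripper": -1},{"slide": [0,0,-0.008],"spin": 0,"gripper": -1}])

```text
t: 8.95
tool_pos: [0.4299, -0.0417, 0.0993]
tool_rot: [-2.254, -2.188, 0.001]
contact_force: [0.5, -0.1, 1.7]
opening: 0.0004
grip_force: 1.1
```

arm_command(increments=[{"slide": [0,0,-0.001],"spin": 0,"gripper": -1},{"slide": [0,0,-0.002],"spin": 0,"gripper": -1},{"slide": [0,0,-0.003],"spin": 0,"gripper": -1},{"slide": [0,0,-0.004],"spin": 0,"gripper": -1},{"slide": [0,0,-0.005],"spin": 0,"gripper": -1},{"slide": [0,0,-0.006],"spin": 0,"gripper": -1},{"slide": [0,0,-0.007],"spin": 0,"gripper": -1},{"slide": [0,0,-0.008],"spin": 0,"gripper": -1}])

```text
t: 9.62
tool_pos: [0.4301, -0.0417, 0.1074]
tool_rot: [-2.254, -2.188, 0.0]
contact_force: [-0.5, 0.0, 3.6]
opening: 0.0002
grip_force: 1.3
```

arm_command(increments=[{"slide": [0,0,-0.0007],"spin": 0,"gripper": -1},{"slide": [0,0,-0.0014],"spin": 0,"gripper": -1},{"slide": [0,0,-0.0021],"spin": 0,"gripper": -1},{"slide": [0,0,-0.0028],"spin": 0,"gripper": -1},{"slide": [0,0,-0.0035],"spin": 0,"gripper": -1},{"slide": [0,0,-0.0042],"spin": 0,"gripper": -1},{"slide": [0,0,-0.0049],"spin": 0,"gripper": -1},{"slide": [0,0,-0.0056],"spin": 0,"gripper": -1}])

```text
t: 10.28
tool_pos: [0.4304, -0.0418, 0.1132]
tool_rot: [2.254, 2.188, 0.001]
contact_force: [0.2, -0.8, 2.9]
opening: -0.0001
grip_force: 1.4
```

arm_command(increments=[{"slide": [0,0,-0.0005],"spin": 0,"gripper": -1},{"slide": [0,0,-0.001],"spin": 0,"gripper": -1},{"slide": [0,0,-0.0015],"spin": 0,"gripper": -1},{"slide": [0,0,-0.002],"spin": 0,"gripper": -1},{"slide": [0,0,-0.0025],"spin": 0,"gripper": -1},{"slide": [0,0,-0.003],"spin": 0,"gripper": -1},{"slide": [0,0,-0.0035],"spin": 0,"gripper": -1},{"slide": [0,0,-0.004],"spin": 0,"gripper": -1}])

```text
t: 10.95
tool_pos: [0.4303, -0.0418, 0.1171]
tool_rot: [2.254, 2.188, 0.0]
contact_force: [2.5, 0.4, 2.2]
opening: -0.0
grip_force: 1.4
```

arm_command(increments=[{"slide": [0,0,-0.0005],"spin": 0,"gripper": -1},{"slide": [0,0,-0.001],"spin": 0,"gripper": -1},{"slide": [0,0,-0.0015],"spin": 0,"gripper": -1},{"slide": [0,0,-0.002],"spin": 0,"gripper": -1},{"slide": [0,0,-0.0025],"spin": 0,"gripper": -1},{"slide": [0,0,-0.003],"spin": 0,"gripper": -1},{"slide": [0,0,-0.0035],"spin": 0,"gripper": -1},{"slide": [0,0,-0.004],"spin": 0,"gripper": -1}])

```text
t: 11.62
tool_pos: [0.4293, -0.0415, 0.1202]
tool_rot: [-2.252, -2.187, 0.002]
contact_force: [0.2, -0.1, 0.7]
opening: -0.0004
grip_force: 0.1
```

arm_command(increments=[{"slide": [0,0,-0.0005],"spin": 0,"gripper": -1},{"slide": [0,0,-0.001],"spin": 0,"gripper": -1},{"slide": [0,0,-0.0015],"spin": 0,"gripper": -1},{"slide": [0,0,-0.002],"spin": 0,"gripper": -1},{"slide": [0,0,-0.003],"spin": 0,"gripper": -1},{"slide": [0,0,-0.004],"spin": 0,"gripper": -1},{"slide": [0,0,-0.006],"spin": 0,"gripper": -1},{"slide": [0,0,-0.01],"spin": 0,"gripper": -1}])

```text
t: 12.28
tool_pos: [0.4298, -0.0416, 0.1308]
tool_rot: [-2.253, -2.188, 0.001]
contact_force: [-0.2, 1.0, 0.2]
opening: -0.0004
grip_force: 0.0
```

arm_command(increments=[{"slide": [0,0,-0.03],"spin": 0,"gripper": -1},{"slide": [0,0,-0.06],"spin": 0,"gripper": -1},{"slide": [0,0,-0.09],"spin": 0,"gripper": -1},{"slide": [0,-0.02,-0.1],"spin": 0,"gripper": -1},{"slide": [0,-0.03,-0.1],"spin": 0,"gripper": -1},{"slide": [0,-0.03,-0.1],"spin": 0,"gripper": -1},{"slide": [0,-0.03,-0.1],"spin": 0,"gripper": -1}])

```text
t: 12.87
tool_pos: [0.4001, -0.0408, 0.2312]
tool_rot: [2.254, 2.187, 0.001]
contact_force: [-0.0, -0.4, 0.2]
opening: -0.0002
grip_force: 0.0
```

```bash
python3 -c "
from h import *
want([-.133,0,.126])
s=imaging.get_image('scene'); t=imaging.get_image('top'); w=imaging.get_image('wrist')
a=cv2.resize(s['frame'][140:260,290:410],None,fx=3.33,fy=3.33,interpolation=2)[:399]
b=cv2.resize(w['frame'],None,fx=.625,fy=.625,interpolation=3); b=np.vstack([b,np.zeros((149,400,3),np.uint8)])
k=cv2.resize(t['frame'][165:214,320:440],None,fx=3,fy=3,interpolation=2); b[250:250+147,:360]=k
cv2.imwrite('pics/c7.png',np.hstack([a,b])[:,:,::-1])"
```

```text
t 12.8667 tcp [ 0.4001 -0.0408  0.2312] bin [-0.1596  0.0022  0.2312] F [-0.02 -0.41  0.17] open -0.00022492087403309347
slide [-0.0021  0.0264  0.1052] spin -0.1 tilt [ 0.0012 -0.0003]
```

View pics/c7.png

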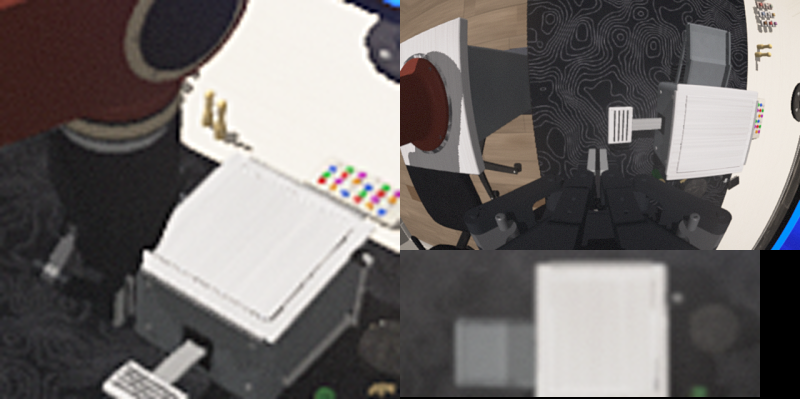

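The lid is shut, the chute is empty (708,55), the pedal is up, and the jar and fresh cell are where they were. I'm handing the job in.

```bash
python3 -c "
from station import order
print(order.finish_job())"
```

```text
the job is handed in; nothing more can be done
None
```

Both cells were pushed down the chute to rest against the closed lid, then dropped into the bin with the pedal held at its stop; the pedal was let up over about 3 s, the lid shut without a slam, and the job is handed in at about 13 s.

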